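# Unlock the sample shuttle, run it to the detector and lock it again

## Task

Bring the metal sample in front of the detector and lock it there: pull up the T-handled spring pin, turn it so that it rests in a shallow gap of its crown and stays out by itself when let go, then slide the shuttle by its round knob all the way to its far stop. Last, turn the pin back so that it springs fully home into the shuttle's second hole. Keep the sample standing in its seat and leave the spare slug and the hex key on the fixture where they are.

Things in the scene. Friction and masses are not known exactly. Their poses are not given: they have to be found in the camera images.
- pin_grip (a point): Centre of the spring pin's T-handle: black bar 50 mm long (own x), 14 wide (own y), 16 high, on a 10 mm steel neck over a bridge across the shuttle's track, at the fixture's -y end. z up; x, y turn with it. Pin home: 92 mm above the table. A steel cross bar 46 mm below it, parallel to it, lies in the gaps of the toothed crown. The spring pulls down 6 N when home, 12 N fully lifted.
- pin_lift (a joint): How far the pin is pulled up, m: 0 fully home (its 8 mm tip in a hole of the shuttle locks it), 0.022 upper stop. Over 0.009 the tip is clear of the shuttle; over 0.016 the cross bar passes over the crown's teeth. Resting in a shallow gap it stays at 0.012 and must be lifted over 0.004 more to turn again.
- pin_turn (a joint): How far the pin is turned about the vertical, rad, counter-clockwise from above positive: 0 with the cross bar over the deep gaps (where the pin can go home), +1.05 or -1.05 (60 degrees either way, equally good) over the shallow rest gaps; stops at +-1.3.
- shuttle_grip (a point): Centre of the round black knob on the shuttle by which it is slid: upright cylinder 24 mm in diameter, 36 mm high, 92 mm above the table, on a 12 mm stem. Its frame is the fixture's: z up, y points along the track to the far stop, the way to slide. It starts 125 mm in +y from the pin's axis, on the same line.
- shuttle (a joint): Travel of the shuttle along the fixture's +y, m: 0 start, where the pin's tip stands in its first hole; 0.09 at the far stop, where the second hole is under the pin and the sample is in front of the detector. Sliding takes about 2 N once the pin is out. The holes leave about 1.2 mm of play.
- sample_center (a point): Centre (half-way up) of the sample on the shuttle: a slightly tapered aluminium slug 38 mm across and 36 mm high, standing loose in its seat; z is its upright axis.
- seat (a point): Centre of the floor of the sample's seat on the shuttle, 26 mm above the table: a dark ring 6 mm high, 41 mm inside. It lies 60 mm in -y (fixture) from the round knob's axis and moves with the shuttle.
- crown (a point): Centre of the top of the crown, a ring of aluminium teeth 40 mm across under the T-handle, on the pin's axis, 59.5 mm above the table. Its frame is the fixture's: x across the track, y along it to the far stop. The fixture is a fixed grey plate 200 x 420 x 12 mm; its white detector block (45 x 60 mm, top 60 mm above the table) stands on the +x side, 155 mm in +y from the pin.
- spare_center (a point): Centre of a bystander: a second slug like the sample, standing on the fixture plate on its -x side, 36 mm high.
- hexkey: Bystander: bent steel hex key about 80 mm long, 6 mm thick, lying on the fixture plate on its -x side, near the +y end. Origin under the long arm's middle.

How it is judged:
On the way, in this order (a step that is already met when the one before it is completed fails the run):
1. the pin rests by itself, let go, in a shallow gap of its crown, with the shuttle still at its start (value of joint pin_lift between 0.01 and 0.014 m and (value of joint pin_turn between 0.85 and 1.25 rad or value of joint pin_turn between -1.25 and -0.85 rad) and contact force between the fingers and anything else below 0.3 N and value of joint shuttle below 0.01 m), for 0.2 s.
2. the shuttle is at its far stop with the pin still resting out (value of joint shuttle above 0.087 m and value of joint pin_lift above 0.01 m), for 0.2 s.
At the end, for the whole second after the job is handed in: The shuttle is within 3 mm of its far stop, the pin is fully home (within 2 mm) in the second hole with its handle turned back (within 0.2 rad), and the sample stands upright in its seat (within 5 mm, 0.1 rad) (value of joint shuttle above 0.087 m and value of joint pin_lift below 0.002 m and value of joint pin_turn between -0.2 and 0.2 rad and horizontal distance between sample_center and seat below 0.005 m and angle between sample_center's own z axis and vertical below 0.1 rad and z of sample_center in the frame of seat below 0.021 m); the robot touches nothing.
It fails at once if the spare slug or the hex key on the fixture is moved by more than 25 mm (distance of any of spare_center, hexkey from where it was at the start of the episode above 0.025 m).
It also fails if it takes over 64 s, if anything falls off the work surface, if the arm or the gripper's body presses on something with over 40 N, if the wrist force passes 120 N, or if a joint passes its speed limit or range.

## Robot

A 6-joint arm with a two-finger parallel gripper is mounted at the origin on the work surface. World frame = base frame: x ahead of the robot, y to its left, z up, the work surface at z = 0. Lengths are in m, angles in rad, forces in N, time in s.
With the tool pointing down it reaches from about 0.35 to 0.95 m from the base axis. Payload 17.4 kg.
Tool frame: the origin (TCP) lies at the very end of the fingers, on their centre line; the grasp point (between the pads) lies 19 mm behind it; z points along the fingers, y is the line along which they close (so a half turn about z gives the same grasp; the last joint's range is limited). The gripper opens to 93 mm and grips with 3 to 60 N. Pads are 15 mm wide; open, the fingers measure 128 mm over their backs; the gripper's body (75 mm by 188 mm) begins 65 mm behind the grasp point.
Start: joints at [1.265, 0.116, 1.442, -0, 1.584, -0.038], TCP at [0.179, 0.651, 0.219] pointing down, gripper open.
Joint ranges: [-2.83, 2.83], [-0.83, 2.19], [0.07, 2.5], [-1.14, 4.28], [0.01, 3], [-2.97, 2.97]. Speed limits (rad/s): [1.89, 1.89, 2.22, 3.14, 3.14, 3.14].

## Interface

Orientations are given as a unit quaternion [x, y, z, w].
In Python, from station import observe, snapshot, camera_model, finish_job gives the robot as it stands.
- The arm moves only by the tool step_arm, never from a script. Its argument "moves" is a list of rows, each a list of 6 numbers: the shift along the tool's x, y, z as a fraction of full scale, then the turn, a rotation vector about the tool's x, y, z as a fraction of full scale. In form: [[x, y, z, wx, wy, wz], ...]. A call has 1 to 8 rows; each row is the pose to reach, as a shift and turn from the pose commanded when the call began, along the tool's axes at that moment; what a row does not reach only later rows make up. Full scale, the value 1, is 0.12 m for a shift and pi/2 rad for a turn. A row lasts 1/10 s, in which the tool goes at most 50 mm and 8.59 degrees, less where a joint would pass 70% of its speed; a pose out of reach is approached as far as the arm can. A call with a number of a shift or a turn outside -1 to 1 is refused whole. A call with a gripper value outside its range is refused whole. "fingers" is the opening, from -1 (shut) to 1 (fully open), set as the call begins (left out, the last holds). The fingers move at their own pace and stop on an object; the grip force is fixed at half the most. Time passes only in rows, so rows that repeat a pose let the fingers close. It gives the time, the measured TCP pose, the force, the opening and the grip force at its end, in the units of the state.
- observe(): the state, without advancing time (a new reading comes with each control period).
- snapshot(name): name is "scene" or "top" or "wrist"; returns the picture (420x560x3 uint8, blue, green, red); there is no depth.
- camera_model(name): a dict with "intrinsics" (3x3 intrinsics, pixels), "k1" (the pictures are not rectified: a ray, as slopes to the right and down, at radius r is drawn at 1 + k1 r^2 times it, then the intrinsics apply), "pose" (4x4, takes a point from camera to world coordinates). Camera axes: x right, y down, z forward; pixel columns grow to the right and rows downward; lengths in m; the calibration is good to about 2 mm. A picture is of the moment at which its call begins: read the wrist's pose just before it. camera_model takes no time and is no camera call; for the wrist camera it gives the pose at the moment of the call.
- finish_job(): hands the job in; it is judged then, once.
The state is a dict: "time": time; "joints": joint angles; "joint_vel": joint speeds; "effort": joint torques, N m; "position": TCP position; "tool_rot": TCP orientation; "ft_force": force on the tool from outside, world axes, zero at the start; "wrist_torque": the same for the moment, N m; "gripper_width": opening from 0.0 (shut) to 1.0 (fully open); "gripper_force": force on a finger pad.
Only numpy, scipy, OpenCV 4.12 (cv2) and the standard library are available. Lean on these libraries where they do the work, as an engineer would, in place of code of your own. Each camera call takes 0.05 s, during which the arm holds its last target. There are 200 camera calls.

## Working session

There is one attempt and no reset: what is moved stays moved. The work goes in short steps, Python scripts to look and compute and a tool call to move; the robot and the scene stay as the last step left them, time stands still between calls to the robot, and variables do not carry over. Pictures are saved under pics/ and viewed, at most 10 in all, crops included, and the job is handed in when it is done.

Besides the shell and the picture viewer there is one more tool, called after "Request:" by a JSON object that holds its "op" and its "data". step_arm: Moves the arm, as the interface text tells. Its arguments: {"type":"object","properties":{"moves":{"type":"array","items":{"type":"array","items":{"type":"number","minimum":-1,"maximum":1}}},"fingers":{"type":"number"}},"required":["moves"]}

```bash
mkdir -p pics; cat > h.py <<'E'
import numpy as np, cv2
from station import observe, snapshot, camera_model, finish_job
def ray(cm,uv):
    K=np.array(cm["intrinsics"]);k=cm["k1"];P=np.array(cm["pose"])
    d=(np.array(uv,float)-K[:2,2])/K[[0,1],[0,1]]
    s=d.copy()
    for _ in range(30): s=d/(1+k*(s@s))
    return P[:3,3],P[:3,:3]@np.array([s[0],s[1],1])
def at(cm,uv,z):
    o,r=ray(cm,uv);return o+r*(z-o[2])/r[2]
def proj(cm,p):
    K=np.array(cm["intrinsics"]);P=np.array(cm["pose"])
    c=P[:3,:3].T@(np.array(p)-P[:3,3]);s=c[:2]/c[2];s=s*(1+cm["k1"]*(s@s))
    return K[:2,:2].diagonal()*s+K[:2,2]
E
python3 - <<'E'
from h import *
a=snapshot("top");cv2.imwrite("pics/top.png",a)
b=snapshot("scene");cv2.imwrite("pics/scene.png",b)
o=observe();print(o["time"],o["position"],o["tool_rot"])
for n in("top","scene","wrist"):
    c=camera_model(n);print(n,np.round(c["pose"],3).tolist(),c["intrinsics"],c["k1"])
E
```

```text
0.1 [0.1785482  0.65076707 0.21797993] [ 1.33492633e-01  9.91049658e-01 -5.33798102e-04 -8.81091724e-05]
top [[-0.008, -0.999, 0.043, 0.517], [-0.999, 0.006, -0.041, 0.071], [0.041, -0.043, -0.998, 0.799], [0.0, 0.0, 0.0, 1.0]] [[529.13513679   0.         279.35242579]
 [  0.         529.13513679 214.41359825]
 [  0.           0.           1.        ]] -0.13880661699601493
scene [[0.632, 0.615, -0.472, 0.876], [0.775, -0.505, 0.379, -0.19], [-0.005, -0.606, -0.796, 0.595], [0.0, 0.0, 0.0, 1.0]] [[444.46145489   0.         279.407196  ]
 [  0.         444.46145489 208.64694746]
 [  0.           0.           1.        ]] -0.11999715678083589
wrist [[0.265, 0.935, 0.237, 0.113], [0.964, -0.257, -0.066, 0.67], [-0.001, 0.246, -0.969, 0.384], [0.0, 0.0, 0.0, 1.0]] [[365.4659644    0.         291.0146001 ]
 [  0.         365.4659644  210.17881593]
 [  0.           0.           1.        ]] -0.025239092364340323
```

View pics/top.png

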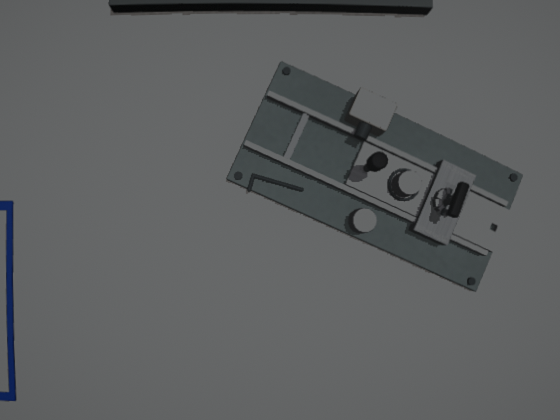

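View pics/scene.png

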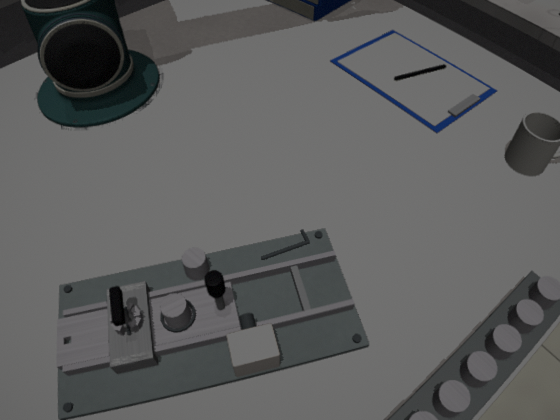

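Top view: T-handle at about (459,200), knob at (376,161), sample at (410,182), spare at (363,220), hex key around (280,183), and plate screws at (286,71), (513,177), (471,281), (238,176). The scene view agrees: handle at (117,305), knob at (215,284).

```bash
python3 - <<'E'
from h import *
a=cv2.imread("pics/top.png");b=cv2.imread("pics/scene.png")
T=camera_model("top");S=camera_model("scene")
def blob(im,x,y,r,th=32):
    g=im.max(2)[y-r:y+r,x-r:x+r]
    m=(g<th).astype(np.uint8)
    n,l,s,c=cv2.connectedComponentsWithStats(m)
    out=[]
    for i in range(1,n):
        if s[i,4]>25:
            rr=cv2.minAreaRect(np.argwhere(l==i)[:,::-1].astype(np.float32))
            out.append((rr[0][0]+x-r,rr[0][1]+y-r,rr[1],rr[2],s[i,4]))
    return out
for n,im,x,y in(("T",a,459,200),("T",a,376,161),("S",b,117,305),("S",b,215,284)):
    print(n,im.max(2)[y-3:y+3,x-3:x+3].mean(),blob(im,x,y,24))
sc=[at(T,p,.012)[:2] for p in((286,71),(513,177),(471,281),(238,176))]
print(np.round(sc,3))
sc=np.array(sc)
for i,j in((1,0),(2,3)):
    d=sc[j]-sc[i];print("y dir",np.degrees(np.arctan2(d[1],d[0])),np.linalg.norm(d))
print("ph",at(T,(459,200),.1),at(T,(376,161),.11),at(S,(117,293),.1),at(S,(214,278),.11))
c=np.hstack([cv2.resize(im[y-45:y+45,x-50:x+50],None,fx=4,fy=4,interpolation=3) for im,x,y in((a,430,190),(b,150,305))])
cv2.imwrite("pics/c1.png",np.clip(c*1.8,0,255).astype(np.uint8))
E
```

```text
T 28.36111111111111 [(453.9381465911865, 198.3608226776123, (18.523319244384766, 36.61586380004883), 21.037511825561523, np.int32(472))]
T 30.166666666666668 [(359.5999994277954, 138.19999957084656, (11.384199142456055, 3.7947328090667725), 18.43494987487793, np.int32(34)), (375.50000190734863, 163.0, (16.263456344604492, 24.748737335205078), 45.0, np.int32(313)), (394.9384651184082, 179.4923095703125, (5.209458351135254, 9.674708366394043), 7.125016689300537, np.int32(42))]
S 11.916666666666666 [(117.03773880004883, 305.63207244873047, (38.04887008666992, 18.131591796875), 74.05460357666016, np.int32(509))]
S 15.222222222222221 [(214.74999809265137, 284.75, (28.829071044921875, 18.04268455505371), 78.69007110595703, np.int32(437))]
[[ 0.769  0.027]
 [ 0.607 -0.329]
 [ 0.446 -0.255]
 [ 0.608  0.1  ]]
y dir 65.48930491202194 0.39095968651179513
y dir 65.50713748779003 0.3906127348120518
ph [ 0.56506295 -0.20368712  0.1       ] [ 0.61662716 -0.08637919  0.11      ] [ 0.55582376 -0.19390456  0.1       ] [ 0.62005988 -0.08844026  0.11      ]
```

View pics/c1.png

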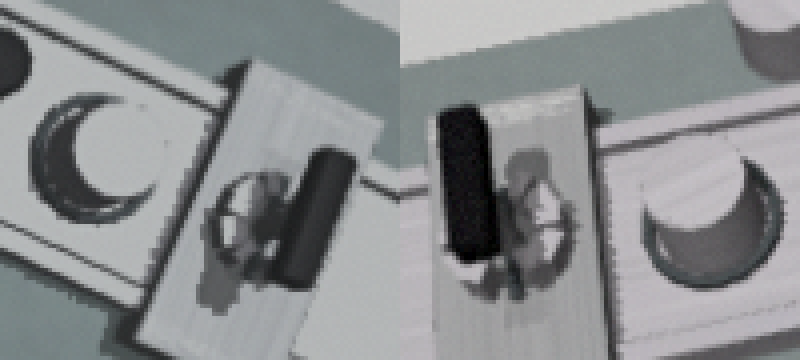

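```bash
python3 - <<'E'
from h import *
T=camera_model("top");S=camera_model("scene")
def tri(u,v):
    o1,r1=ray(T,u);o2,r2=ray(S,v);r1/=np.linalg.norm(r1);r2/=np.linalg.norm(r2)
    s=np.linalg.lstsq(np.c_[r1,-r2],o2-o1,rcond=None)[0]
    p,q=o1+s[0]*r1,o2+s[1]*r2;return np.round((p+q)/2,4),np.linalg.norm(p-q)
print("pin",tri((459.5,199.5),(117.3,305.5)),"knob",tri((376,161.5),(214.7,284.7)))
o=observe()
from scipy.spatial.transform import Rotation as R
r=R.from_quat(o["tool_rot"]).as_matrix()
print(r.T@(np.array([.563,-.203,.219])-o["position"])/.12)
E
```

```text
pin (array([ 0.5671, -0.2038,  0.0955]), np.float64(0.004969434863352614)) knob (array([ 0.6188, -0.0899,  0.0922]), np.float64(0.0011577732071247743))
[-4.97210687e+00 -6.01345587e+00 -2.15639967e-03]
```

Request:
{"op": "step_arm", "data": {"moves": [[-0.3,-0.36,0,0,0,0],[-0.6,-0.72,0,0,0,0],[-0.83,-1,0,0,0,0],[-0.83,-1,0,0,0,0]]}}

```text
time: 0.5
position: [0.2444, 0.5055, 0.2189]
tool_rot: [0.135, 0.991, -0.0, 0.0]
ft_force: [-0.4, 0.1, -0.4]
gripper_width: 1.001
gripper_force: 0.0
```

Request:
{"op": "step_arm", "data": {"moves": [[-0.3,-0.36,0,0,0,0],[-0.6,-0.72,0,0,0,0],[-0.83,-1,0,0,0,0],[-0.83,-1,0,0,0,0]]}}

```text
time: 0.9
position: [0.3086, 0.3637, 0.2189]
tool_rot: [0.135, 0.991, -0.0, 0.0]
ft_force: [-0.3, 0.5, 0.1]
gripper_width: 0.998
gripper_force: 0.0
```

Request:
{"op": "step_arm", "data": {"moves": [[-0.3,-0.36,0,0,0,0],[-0.6,-0.72,0,0,0,0],[-0.83,-1,0,0,0,0],[-0.83,-1,0,0,0,0]]}}

```text
time: 1.3
position: [0.373, 0.2216, 0.2188]
tool_rot: [0.136, 0.991, -0.0, 0.0]
ft_force: [-0.6, 0.8, 0.3]
gripper_width: 1.001
gripper_force: 0.0
```

Request:
{"op": "step_arm", "data": {"moves": [[-0.3,-0.36,0,0,0,0],[-0.6,-0.72,0,0,0,0],[-0.83,-1,0,0,0,0],[-0.83,-1,0,0,0,0]]}}

```text
time: 1.7
position: [0.4372, 0.0795, 0.2184]
tool_rot: [0.135, 0.991, -0.0, -0.0]
ft_force: [-0.7, 1.1, -0.0]
gripper_width: 0.999
gripper_force: 0.0
```

Request:
{"op": "step_arm", "data": {"moves": [[-0.3,-0.36,0,0,0,0],[-0.6,-0.72,0,0,0,0],[-0.83,-1,0,0,0,0],[-0.83,-1,0,0,0,0]]}}

```text
time: 2.1
position: [0.5016, -0.062, 0.2178]
tool_rot: [0.135, 0.991, -0.0, -0.001]
ft_force: [-0.2, 1.1, 0.0]
gripper_width: 1.0
gripper_force: 0.0
```

Request:
{"op": "step_arm", "data": {"moves": [[-0.3,-0.36,0,0,0,0.03],[-0.6,-0.72,0,0,0,0.07],[-0.83,-1,0,0,0,0.1],[-0.83,-1,0,0,0,0.1],[-0.83,-1,0,0,0,0.1],[-0.83,-1,0,0,0,0.1]], "fingers": 0}}

```text
time: 2.7
position: [0.5646, -0.1998, 0.2185]
tool_rot: [0.21, 0.978, 0.0, -0.0]
ft_force: [-0.4, 0.3, 0.7]
gripper_width: 0.534
gripper_force: 0.0
```

```bash
python3 - <<'E'
from h import *
cm=camera_model("wrist");o=observe();a=snapshot("wrist")
np.save("w1.npy",cm["pose"]);cv2.imwrite("pics/w1.png",np.clip(a*1.5,0,255).astype(np.uint8))
print(o["position"],o["tool_rot"],proj(cm,(.566,-.204,.1)),proj(cm,(.6188,-.0899,.11)))
E
```

```text
[ 0.56457158 -0.19978626  0.2185198 ] [ 2.10120898e-01  9.77675362e-01  2.42468284e-04 -1.91252787e-04] [285.47403902 209.99353797] [446.27147918 214.59852568]
```

View pics/w1.png

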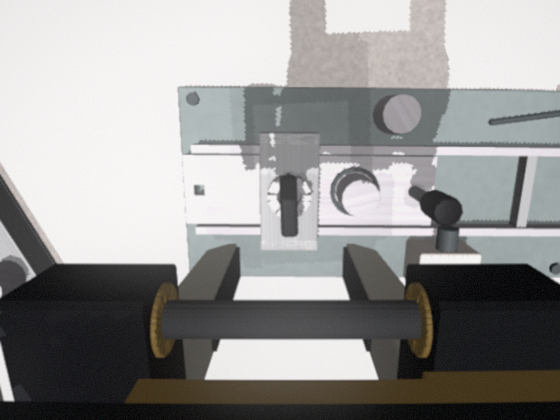

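Wrist view: handle spans about (289,175)–(289,236), aligned with the plate; knob top at about (446,209); seat and sample are at (356,192); the fingers straddle below.

```bash
python3 - <<'E'
from h import *
cm=camera_model("wrist")
a=cv2.imread("pics/w1.png");g=a.max(2)
for (x0,x1,y0,y1) in((270,312,170,245),(405,470,180,240)):
    m=(g[y0:y1,x0:x1]<45).astype(np.uint8);n,l,s,c=cv2.connectedComponentsWithStats(m)
    i=1+s[1:,4].argmax();rr=cv2.minAreaRect(np.argwhere(l==i)[:,::-1].astype(np.float32))
    print(s[i,:2]+[x0,y0],s[i,2:],rr,np.median(np.where(l==i)[1])+x0)
for uv in((289,206),(289,204)): print("pin",at(cm,uv,.1))
print("knob",at(cm,(446,209),.11))
ex=[at(cm,p,.1)[:2] for p in((289,234),(289,180))];d=ex[0]-ex[1];print(np.linalg.norm(d),np.degrees(np.arctan2(d[1],d[0])))
ed=[at(cm,p,.012)[:2] for p in((179,87),(540,86))];d=ed[1]-ed[0];print("plate edge",np.degrees(np.arctan2(d[1],d[0])))
c=cv2.resize(cv2.imread("pics/w1.png")[160:250,260:480],None,fx=3.6,fy=3.6,interpolation=3);cv2.imwrite("pics/c2.png",c)
E
```

```text
Traceback (most recent call last):
ValueError: attempt to get argmax of an empty sequence
```

```bash
python3 - <<'E'
from h import *
cm=camera_model("wrist")
a=cv2.imread("pics/w1.png");g=a.max(2)
print(g[206,280:300],g[170:240,289])
print("pin",at(cm,(289,206),.1),"knob",at(cm,(446,209),.11))
ex=[at(cm,p,.1)[:2] for p in((289,234),(289,180))];d=ex[0]-ex[1];print(np.linalg.norm(d),np.degrees(np.arctan2(d[1],d[0])))
ed=[at(cm,p,.012)[:2] for p in((179,87),(540,86))];d=ed[1]-ed[0];print("plate edge",np.degrees(np.arctan2(d[1],d[0])))
c=cv2.resize(a[160:250,260:480],None,fx=3.6,fy=3.6,interpolation=3);cv2.imwrite("pics/c2.png",c)
E
```

```text
[145  87  78  82  88  85  88  90  85  87  85  87  84  82  78  72  78 106
 136 148] [139 129 115  94  75  63  61  64  67  66  66  67  69  69  69  69  69  66
  69  64  69  70  69  67  67  69  67  69  67  76  82  84  87  87  88  85
  87  85  84  88  85  82  87  85  82  85  84  85  87  87  85  84  82  87
  84  85  84  85  84  87  81  84  82  81  78  85 126 180 208 211]
pin [ 0.56418097 -0.20003828  0.1       ] knob [ 0.61444069 -0.08851613  0.11      ]
0.04461137561690346 -24.340239579001693
plate edge 66.07428015950762
```

View pics/c2.png

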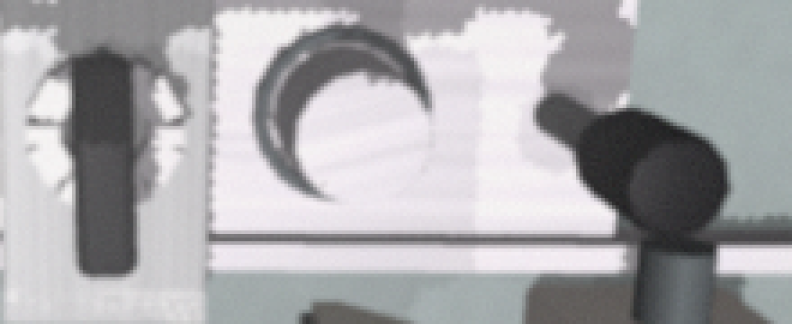

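Handle lies directly under the TCP (within 1 mm in the wrist view), and pin→knob measures 124 mm at 65.5°, matching the specification. I'll descend and grip.

Request:
{"op": "step_arm", "data": {"moves": [[0,0,0.3,0,0,0],[0,0,0.6,0,0,0],[0,0,0.85,0,0,0],[0,0,0.85,0,0,0]]}}

```text
time: 3.15
position: [0.5627, -0.1994, 0.113]
tool_rot: [0.21, 0.978, 0.001, -0.003]
ft_force: [-0.8, -0.9, -0.1]
gripper_width: 0.496
gripper_force: 0.0
```

Request:
{"op": "step_arm", "data": {"moves": [[0,0,0.15,0,0,0],[0,0,0.3,0,0,0],[0,0,0.36,0,0,0],[0,0,0.36,0,0,0]]}}

```text
time: 3.55
position: [0.5645, -0.2009, 0.0741]
tool_rot: [0.21, 0.978, 0.0, 0.0]
ft_force: [-0.2, -0.3, 0.3]
gripper_width: 0.501
gripper_force: 0.0
```

Request:
{"op": "step_arm", "data": {"moves": [[0,0,0,0,0,0],[0,0,0,0,0,0],[0,0,0,0,0,0],[0,0,0,0,0,0],[0,0,0,0,0,0],[0,0,0,0,0,0]], "fingers": -1}}

```text
time: 4.15
position: [0.5645, -0.2017, 0.0738]
tool_rot: [0.211, 0.978, -0.0, 0.0]
ft_force: [0.3, -1.4, 3.3]
gripper_width: 0.149
gripper_force: 29.9
```

Request:
{"op": "step_arm", "data": {"moves": [[0,0,-0.04,0,0,0],[0,0,-0.08,0,0,0],[0,0,-0.12,0,0,0],[0,0,-0.16,0,0,0],[0,0,-0.16,0,0,0],[0,0,-0.16,0,0,0]]}}

```text
time: 4.75
position: [0.5641, -0.2015, 0.0923]
tool_rot: [0.211, 0.978, -0.0, -0.0]
ft_force: [1.1, -3.7, -13.1]
gripper_width: 0.149
gripper_force: 29.9
```

Request:
{"op": "step_arm", "data": {"moves": [[0,0,0,0,0,0.09],[0,0,0,0,0,0.18],[0,0,0,0,0,0.27],[0,0,0,0,0,0.36],[0,0,0,0,0,0.45],[0,0,0,0,0,0.54],[0,0,0,0,0,0.63],[0,0,0,0,0,0.67]]}}

```text
time: 5.55
position: [0.565, -0.201, 0.0925]
tool_rot: [0.675, 0.738, 0.001, 0.0]
ft_force: [5.8, 1.2, -13.4]
gripper_width: 0.144
gripper_force: 29.9
```

Request:
{"op": "step_arm", "data": {"moves": [[0,0,0,0,0,0],[0,0,0,0,0,0]]}}

```text
time: 5.75
position: [0.5649, -0.201, 0.0925]
tool_rot: [0.673, 0.739, 0.001, 0.0]
ft_force: [6.7, 0.6, -13.2]
gripper_width: 0.153
gripper_force: 29.9
```

Request:
{"op": "step_arm", "data": {"moves": [[0,0,0.02,0,0,0],[0,0,0.04,0,0,0],[0,0,0.06,0,0,0],[0,0,0.06,0,0,0],[0,0,0.06,0,0,0]]}}

```text
time: 6.25
position: [0.5651, -0.2011, 0.0858]
tool_rot: [0.673, 0.739, 0.001, 0.0]
ft_force: [5.8, 1.6, -8.4]
gripper_width: 0.147
gripper_force: 29.9
```

Request:
{"op": "step_arm", "data": {"moves": [[0,0,0.01,0,0,0],[0,0,0.01,0,0,0],[0,0,0.01,0,0,0]]}}

```text
time: 6.55
position: [0.5652, -0.2013, 0.0855]
tool_rot: [0.673, 0.739, 0.001, 0.001]
ft_force: [3.1, 4.5, 3.9]
gripper_width: 0.147
gripper_force: 29.9
```

The pin has bottomed at 12 mm, so it's resting in the shallow gap. Releasing.

Request:
{"op": "step_arm", "data": {"moves": [[0,0,0,0,0,0],[0,0,0,0,0,0],[0,0,0,0,0,0],[0,0,0,0,0,0],[0,0,0,0,0,0]], "fingers": -0.1}}

```text
time: 7.05
position: [0.5643, -0.2016, 0.0842]
tool_rot: [0.673, 0.739, -0.0, -0.0]
ft_force: [0.2, -0.6, 0.1]
gripper_width: 0.444
gripper_force: 0.0
```

Request:
{"op": "step_arm", "data": {"moves": [[0,0,-0.3,0,0,0],[0,0,-0.6,0,0,0],[0,0,-0.9,0,0,0],[0,0,-0.9,0,0,0],[0,0,-0.9,0,0,0]]}}

```text
time: 7.55
position: [0.5646, -0.2016, 0.1927]
tool_rot: [0.673, 0.739, 0.0, 0.001]
ft_force: [-0.3, -0.1, -0.0]
gripper_width: 0.452
gripper_force: 0.0
```

```bash
python3 - <<'E'
from h import *
from scipy.spatial.transform import Rotation as R
cm=camera_model("wrist");o=observe();a=snapshot("wrist")
cv2.imwrite("pics/w2.png",np.clip(a*1.5,0,255).astype(np.uint8))
r=R.from_quat(o["tool_rot"]).as_matrix()
print(o["position"],o["ft_force"])
for k in((.6155,-.087,.073),(.6155+.9,0,0)): print(r.T@(np.array(k)-o["position"])/.12)
k=np.array((.6155,-.087,.11));print("knob px",proj(cm,k))
print("y in tool",r.T@[.4147,.910,0],"pin px",proj(cm,(.5648,-.2012,.112)))
E
```

```text
[ 0.56457801 -0.20163551  0.19274106] [-0.34149351 -0.06519097 -0.04790978]
[0.91211413 0.51059037 0.99784635]
[0.93437429 8.04486793 1.61417468]
knob px [387.81774632  53.12400334]
y in tool [8.67326599e-01 4.97815889e-01 1.63684542e-05] pin px [291.86769573 218.8701227 ]
```

View pics/w2.png

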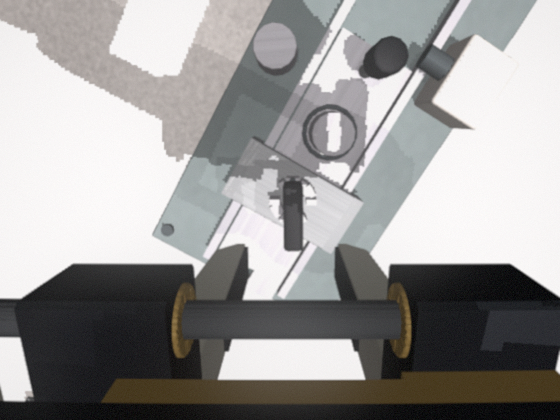

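Handle is lying along the image column near (292,217), 60° off and staying out; knob is at (390,54), where predicted. Now for the knob.

Request:
{"op": "step_arm", "data": {"moves": [[0.35,0.2,0,0,0,0],[0.7,0.4,0,0,0,0],[0.91,0.51,0,0,0,0],[0.91,0.51,0.3,0,0,0],[0.91,0.51,0.6,0,0,0],[0.91,0.51,0.97,0,0,0],[0.91,0.51,0.97,0,0,0]]}}

```text
time: 8.3
position: [0.6115, -0.0864, 0.0685]
tool_rot: [0.673, 0.739, -0.003, -0.005]
ft_force: [-1.0, -0.5, -0.1]
gripper_width: 0.447
gripper_force: 0.0
```

Request:
{"op": "step_arm", "data": {"moves": [[0,0,0,0,0,0],[0,0,0,0,0,0],[0,0,0,0,0,0],[0,0,0,0,0,0],[0,0,0,0,0,0]], "fingers": -1}}

```text
time: 8.8
position: [0.6179, -0.0872, 0.0784]
tool_rot: [0.673, 0.739, 0.002, 0.003]
ft_force: [20.6, 1.0, -7.7]
gripper_width: 0.256
gripper_force: 30.0
```

Request:
{"op": "step_arm", "data": {"moves": [[0.03,0.04,0,0,0,0],[0.1,0.08,0,0,0,0],[0.19,0.13,0,0,0,0],[0.29,0.19,0,0,0,0],[0.39,0.24,0,0,0,0],[0.48,0.3,0,0,0,0],[0.55,0.34,0,0,0,0],[0.59,0.36,0,0,0,0]]}}

```text
time: 9.6
position: [0.6526, -0.0117, 0.0783]
tool_rot: [0.673, 0.74, 0.001, 0.001]
ft_force: [-2.1, -0.8, 8.9]
gripper_width: 0.252
gripper_force: 30.0
```

Request:
{"op": "step_arm", "data": {"moves": [[0.03,0.02,0,0,0,0],[0.06,0.035,0,0,0,0],[0.08,0.045,0,0,0,0],[0.08,0.045,0,0,0,0],[0.08,0.045,0,0,0,0]]}}

```text
time: 10.1
position: [0.6556, -0.005, 0.0782]
tool_rot: [0.674, 0.739, -0.002, 0.001]
ft_force: [-16.0, -20.0, 14.7]
gripper_width: 0.254
gripper_force: 30.0
```

At the far stop: 90.4 mm travelled, with about 25 N of push-back. I'll ease off and release, checking that the shuttle stays.

Request:
{"op": "step_arm", "data": {"moves": [[-0.013,-0.007,0,0,0,0],[-0.013,-0.007,0,0,0,0],[-0.013,-0.007,0,0,0,0]]}}

```text
time: 10.4
position: [0.6556, -0.0051, 0.0782]
tool_rot: [0.673, 0.739, -0.0, 0.001]
ft_force: [-9.0, -9.5, 11.8]
gripper_width: 0.254
gripper_force: 30.0
```

Request:
{"op": "step_arm", "data": {"moves": [[0,0,0,0,0,0],[0,0,0,0,0,0],[0,0,0,0,0,0],[0,0,0,0,0,0]], "fingers": -0.1}}

```text
time: 10.8
position: [0.6554, -0.0039, 0.0759]
tool_rot: [0.673, 0.739, 0.0, 0.0]
ft_force: [0.9, 0.1, -0.1]
gripper_width: 0.444
gripper_force: 0.0
```

Request:
{"op": "step_arm", "data": {"moves": [[0,0,-0.3,0,0,0],[0,0,-0.6,0,0,0],[0,0,-0.95,0,0,0],[0,0,-0.95,0,0,0],[0,0,-0.95,0,0,0]]}}

```text
time: 11.3
position: [0.6557, -0.004, 0.1907]
tool_rot: [0.673, 0.739, 0.001, 0.001]
ft_force: [0.7, -0.2, -0.5]
gripper_width: 0.447
gripper_force: 0.0
```

```bash
python3 - <<'E'
from h import *
from scipy.spatial.transform import Rotation as R
o=observe()
cv2.imwrite("pics/top2.png",np.clip(snapshot("top")*1.6,0,255).astype(np.uint8))
r=R.from_quat(o["tool_rot"]).as_matrix()
print(o["position"],o["ft_force"],r.T@(np.array((.565,-.2015,.0855))-o["position"])/.12)
E
```

```text
[ 0.65569483 -0.00404191  0.19072087] [ 0.66281961 -0.19174934 -0.54779235] [-1.56750137 -0.90778667  0.87552774]
```

Request:
{"op": "step_arm", "data": {"moves": [[-0.33,-0.19,0,0,0,0],[-0.66,-0.38,0,0,0,0],[-1,-0.58,0,0,0,0],[-1,-0.58,0,0,0,0]]}}

```text
time: 11.75
position: [0.595, -0.1338, 0.1883]
tool_rot: [0.675, 0.738, -0.001, -0.001]
ft_force: [0.9, 0.8, -0.3]
gripper_width: 0.448
gripper_force: 0.0
```

Request:
{"op": "step_arm", "data": {"moves": [[-0.3,-0.17,0,0,0,0],[-0.57,-0.33,0,0,0,0],[-0.57,-0.33,0,0,0,0],[-0.57,-0.33,0,0,0,0]]}}

```text
time: 12.15
position: [0.5639, -0.2018, 0.1887]
tool_rot: [0.674, 0.739, -0.0, -0.001]
ft_force: [1.0, -0.9, 0.1]
gripper_width: 0.452
gripper_force: 0.0
```

```bash
python3 - <<'E'
from h import *
cm=camera_model("wrist");o=observe();a=snapshot("wrist")
cv2.imwrite("pics/w3.png",np.clip(a*1.5,0,255).astype(np.uint8))
print(o["position"],"knob px at stop",proj(cm,(.6179+.0373,-.0872+.0819,.11)),"pin px",proj(cm,(.565,-.2015,.112)))
E
```

```text
[ 0.56392122 -0.20183563  0.18865425] knob px at stop [478.21733121 -88.32921574] pin px [293.36742   220.8831087]
```

View pics/w3.png

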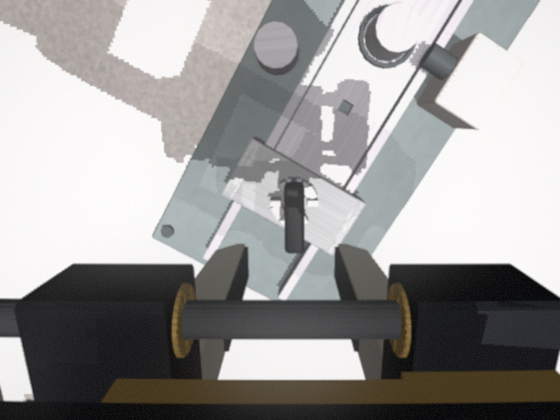

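Shuttle and sample have moved up to the detector at (400,35), the first hole is exposed at (346,107), and the handle is still at rest at (293,217). Next: grip, lift, turn back.

Request:
{"op": "step_arm", "data": {"moves": [[0,0,0.3,0,0,0],[0,0,0.6,0,0,0],[0,0,0.86,0,0,0],[0,0,0.86,0,0,0],[0,0,0.86,0,0,0]]}}

```text
time: 12.7
position: [0.5646, -0.201, 0.0871]
tool_rot: [0.673, 0.74, -0.0, -0.0]
ft_force: [0.3, 1.2, 0.2]
gripper_width: 0.449
gripper_force: 0.0
```

Request:
{"op": "step_arm", "data": {"moves": [[0,0,0,0,0,0],[0,0,0,0,0,0],[0,0,0,0,0,0],[0,0,0,0,0,0],[0,0,0,0,0,0]], "fingers": -1}}

```text
time: 13.2
position: [0.5649, -0.202, 0.0875]
tool_rot: [0.673, 0.739, 0.001, 0.001]
ft_force: [4.0, 1.7, 2.4]
gripper_width: 0.146
gripper_force: 30.0
```

Request:
{"op": "step_arm", "data": {"moves": [[0,0,-0.02,0,0,0],[0,0,-0.04,0,0,0],[0,0,-0.06,0,0,0],[0,0,-0.06,0,0,0],[0,0,-0.06,0,0,0]]}}

```text
time: 13.7
position: [0.5644, -0.2017, 0.0928]
tool_rot: [0.673, 0.739, 0.0, -0.0]
ft_force: [9.4, -0.4, -11.4]
gripper_width: 0.149
gripper_force: 30.0
```

Request:
{"op": "step_arm", "data": {"moves": [[0,0,-0.015,0,0,0],[0,0,-0.015,0,0,0]]}}

```text
time: 13.9
position: [0.5644, -0.2017, 0.0947]
tool_rot: [0.673, 0.739, 0.0, -0.0]
ft_force: [10.0, -0.3, -12.5]
gripper_width: 0.151
gripper_force: 30.0
```

Request:
{"op": "step_arm", "data": {"moves": [[0,0,0,0,0,-0.09],[0,0,0,0,0,-0.18],[0,0,0,0,0,-0.27],[0,0,0,0,0,-0.36],[0,0,0,0,0,-0.45],[0,0,0,0,0,-0.54],[0,0,0,0,0,-0.63],[0,0,0,0,0,-0.67]]}}

```text
time: 14.7
position: [0.564, -0.202, 0.0943]
tool_rot: [0.208, 0.978, -0.0, -0.0]
ft_force: [6.9, -2.1, -12.5]
gripper_width: 0.15
gripper_force: 30.0
```

Request:
{"op": "step_arm", "data": {"moves": [[0,0,0,0,0,0],[0,0,0,0,0,0],[0,0,0.04,0,0,0],[0,0,0.08,0,0,0],[0,0,0.1,0,0,0],[0,0,0.1,0,0,0]]}}

```text
time: 15.3
position: [0.564, -0.202, 0.0823]
tool_rot: [0.211, 0.978, -0.0, -0.0]
ft_force: [5.6, -2.6, -8.4]
gripper_width: 0.146
gripper_force: 30.0
```

Request:
{"op": "step_arm", "data": {"moves": [[0,0,0.02,0,0,0],[0,0,0.04,0,0,0],[0,0,0.06,0,0,0],[0,0,0.06,0,0,0],[0,0,0.06,0,0,0]]}}

```text
time: 15.8
position: [0.5641, -0.202, 0.0759]
tool_rot: [0.211, 0.978, -0.0, -0.0]
ft_force: [5.0, -2.4, -7.4]
gripper_width: 0.149
gripper_force: 30.0
```

Request:
{"op": "step_arm", "data": {"moves": [[0,0,0.005,0,0,0],[0,0,0.01,0,0,0],[0,0,0.01,0,0,0]]}}

```text
time: 16.1
position: [0.5644, -0.2021, 0.0758]
tool_rot: [0.211, 0.978, -0.0, 0.0]
ft_force: [2.3, -1.5, 2.8]
gripper_width: 0.149
gripper_force: 30.0
```

Request:
{"op": "step_arm", "data": {"moves": [[0,0,0,0,0,0],[0,0,0,0,0,0],[0,0,0,0,0,0],[0,0,0,0,0,0]], "fingers": -0.1}}

```text
time: 16.5
position: [0.564, -0.2018, 0.0751]
tool_rot: [0.211, 0.978, 0.0, -0.0]
ft_force: [0.6, -0.3, 0.0]
gripper_width: 0.423
gripper_force: 0.0
```

Request:
{"op": "step_arm", "data": {"moves": [[0,0,-0.3,0,0,0],[0,0,-0.6,0,0,0],[0,0,-0.98,0,0,0],[0,0,-0.98,0,0,0],[0,0,-0.98,0,0,0]]}}

```text
time: 17.0
position: [0.5645, -0.202, 0.1937]
tool_rot: [0.211, 0.978, -0.0, 0.001]
ft_force: [-0.3, -0.8, -1.3]
gripper_width: 0.448
gripper_force: 0.0
```

```bash
python3 - <<'E'
from h import *
o=observe();print(o["position"],o["ft_force"])
cv2.imwrite("pics/w4.png",np.clip(np.vstack([snapshot("wrist")[:260],snapshot("scene")[200:]])*1.5,0,255).astype(np.uint8))
E
```

```text
[ 0.56447937 -0.20196619  0.19369104] [-0.30209258 -0.84927131 -1.34319875]
```

View pics/w4.png

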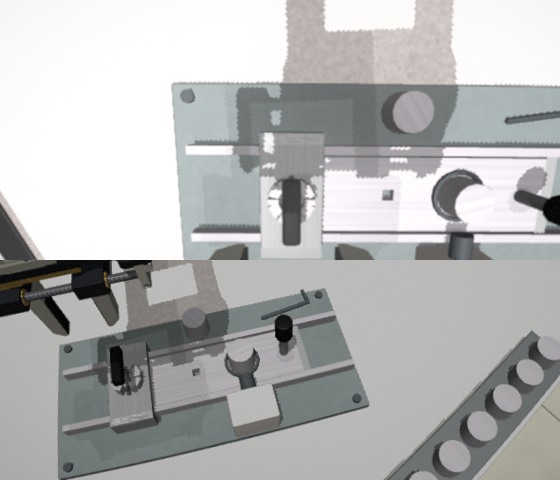

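The handle is back across the track at (291,210) and bottomed home. The sample is upright in its seat in front of the detector at (470,197), and the bystanders haven't moved. Handing in.

```bash
python3 -c "
from h import *
print(finish_job())"
```

```text
the job is handed in; nothing more can be done
None
```

The job is handed in at about 17 s of the 64 s allowed: the shuttle is at its far stop with the pin home in the second hole, the sample is upright in its seat, and the spare slug and hex key are where they were; the hand-in returned no verdict.

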